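# Start the tube roller mixer

### The arm

A 6-joint arm with a two-finger parallel gripper is mounted at the origin on a cart in front of the work surface, level with it; the furniture and walls round the work are solid. World frame = base frame: x ahead of the robot, y to its left, z up, the work surface at z = 0. Lengths are in mm, angles in rad, forces in N, time in s.
With the tool pointing down it reaches from about 300 to 775 mm from the base axis. Payload 14.6 kg.
Tool frame: the origin (TCP) lies on the centre line of the jaws, within the pads' length; the fingertips stand 22 mm ahead of it and the grasp point (between the pads) lies 3 mm ahead of it (manip.tcp_to_tips is the distance from the TCP to the fingertips, in mm); z points along the fingers, y is the direction in which the jaws open and shut (so a half turn about z gives the same grasp; the last joint's range is limited). The gripper opens to 94 mm and grips with 3 to 60 N. Pads are 16 mm wide; open, the fingers measure 119 mm over their backs; the gripper's body (75 mm by 177 mm) begins 78 mm behind the grasp point.
Start: joints at [-0.067, 0.3, 1.521, -0, 1.321, -0.067], TCP at [549.99, -0.002, 227.446] pointing down, gripper open.
Joint ranges: [-3.03, 3.03], [-0.79, 2.21], [0.23, 2.52], [-1.04, 4.18], [0, 3.07], [-2.55, 2.55]. Speed limits (rad/s): [2.22, 2.22, 2.57, 3.14, 3.14, 3.14].

### API

Orientations are given as [roll, pitch, yaw] about the fixed x, y, z axes, in that order (R = Rz(yaw) Ry(pitch) Rx(roll)).
In Python, from cell import manip, vision, workorder gives the robot as it stands.
- The arm moves only by the tool carry_out, never from a script. Its argument "deltas" is a list of rows, each a list of 3 entries, a list of its own where there are three numbers: the shift along the tool's x, y, z in cm, then the turn about the tool's z in degrees, then the opening, from 0 (shut) to 1 (fully open). A call has 1 to 20 rows; each row shifts and turns the commanded pose from where the row before left it, along the tool's axes as they then stand; what a row does not reach is not made up. A row lasts 1/12 s, in which the tool goes at most 41.7 mm and 7.16 degrees, less where a joint would pass 70% of its speed; a pose out of reach is approached as far as the arm can. A call with a gripper value outside its range is refused whole. The fingers move at their own pace and stop on an object; "grip_force" is the grip in N (left out, the last holds). Time passes only in rows, so rows that do not move let the fingers close. It gives the time, the measured TCP pose, the force and the opening at its end, in the units of the state.
- manip.read_state(): the state, without advancing time (a new reading comes with each control period).
- vision.camera(name): name is "scene" or "side" or "wrist"; returns (picture, depth): 420x560x3 uint8, red, green, blue; 420x560 float32, mm along the optical axis (not along the pixel's ray), 0 where there is no reading.
- vision.calibration(name): a dict with "mtx" (3x3 intrinsics, pixels), "eye" and "orientation" of the camera in the world. Camera axes: x right, y down, z forward; pixel columns grow to the right and rows downward; lengths in mm; the calibration is good to about 2 mm. A picture is of the moment at which its call begins: read the wrist's pose just before it. calibration takes no time and is no camera call; for the wrist camera it gives the pose at the moment of the call.
- workorder.sign_off(): hands the job in, once; it reports no verdict.
The state is a dict: "clock": time; "joints": joint angles; "qd": joint speeds; "effort": joint torques, N m; "eef_pos": TCP position; "eef_rot": TCP orientation; "wrist_force": force on the tool from outside, world axes, zero at the start; "moment": the same for the moment, N m; "finger_gap": finger opening in mm.
Only numpy, scipy, OpenCV 4.12 (cv2) and the standard library are available. Lean on these libraries where they do the work, as an engineer would, in place of code of your own. Each camera call takes 0.05 s, during which the arm holds its last target.

### The job

Start the tube roller mixer for a continuous run, using its control deck with your fingertips: first switch it on by pressing down the raised far half of the rocker switch until it tips over, then push the long bar key fully down so that it stays down, and last press the round button fully down and let it spring back. Do the three in that order, do not press the square key, and do not pick up or shift the tubes on the rollers or the cup and bottle standing beside the mixer.

Things in the scene. Friction and masses are not known exactly. Their poses are not given: they have to be found in the camera images.
- mixer: White bench tube roller mixer, 210 x 210 mm, fixed. Origin: centre of its underside; x points from the control deck (robot's side) to the rollers, y left, z up. The flat deck is 45 mm high. Four black controls stand in a row on it at x = -62 mm, y = -75, -25, 25, 75 mm, in any order, in white frames 3 mm high. Behind it: three rollers along y, two end plates 64 mm high; tubes reach up to 67 mm.
- rocker_pivot (a point): Middle of the rocker switch, in the valley between its halves, 54 mm above the worktop; tips with it. The rocker: two flat halves in a shallow V, 46 mm along mixer x, 24 mm wide, tipping about mixer y. Off: near half level, far half (towards the rollers) raised, its end 62 mm above the worktop. On: far half level, its face 53.5 mm above the worktop, near half raised.
- rocker_far (a point): Fixed point 16 mm beyond the pivot over the far half of the rocker, where to press it, 59 mm above the worktop (the height of its raised face there when off). Its axes are those of the mixer.
- rocker (a joint): Angle of the rocker, rad: about -0.18 off, +0.18 on. Stays where it is left; friction only, it tips at about 2 to 4 N on the far half.
- bar_key_top (a point): Centre of the top of the long bar key (46 mm along mixer x, 16 mm wide), 57 mm above the worktop when up and 51 mm when fully down.
- bar_key (a joint): How far the bar key is down, m: 0 up, 0.006 fully down. No spring: it moves at about 3 N and stays down where it is left.
- round_button_top (a point): Centre of the flat top of the round button, 25 mm across, 57 mm above the worktop when up, 51 mm when fully down.
- round_button (a joint): How far the round button is down, m: 0 up, 0.006 fully down. Sprung, about 1.5 N to start and 5 N fully down; comes back up when let go.
- square_key_top (a point): Centre of the flat top of the square key, 21 x 21 mm, 57 mm above the worktop, the stop key; not to be pressed.
- square_key (a joint): How far the square key is down, m: 0 up, 0.006 fully down. Sprung like the round button. To stay at 0.
- tube_a: Loose capped sample tube, 16 mm across the cap and 87 mm long, lying along mixer y between the first and second roller. Origin at its round end, z along the tube to the cap. Not to be moved.
- tube_b: Loose capped sample tube, 16 mm across the cap and 87 mm long, lying along mixer y between the second and third roller. Origin at its round end, z along the tube to the cap. Not to be moved.
- cup: Loose lidded specimen cup, 58 mm across and 64 mm high, standing on the worktop to the right of the mixer. Origin at the centre of its underside. Not to be moved.
- oil: Loose small bottle, 26 mm across and 62 mm high, standing on the worktop to the right of the mixer. Origin at the centre of its underside. Not to be moved.

How it is judged (in metres and radians):
On the way, in this order (a step that is already met when the one before it is completed fails the run):
1. the rocker is tipped on (value of joint rocker above 0.12 rad), for 0.1 s.
2. the bar key is pushed fully down (value of joint bar_key above 0.0045 m), for 0.1 s.
3. the round button is pressed fully down (value of joint round_button above 0.0045 m), for 0.05 s.
At the end, for the whole second after the job is handed in: The rocker is on (over 0.12 rad), the bar key is down (over 4.5 mm of its 6 mm), the round button and the square key are up (within 1 mm), and tubes, cup and bottle are within 15 mm of where they were, cup and bottle upright (value of joint rocker above 0.12 rad and value of joint bar_key above 0.0045 m and value of joint each of round_button, square_key below 0.001 m and distance of each of tube_a, tube_b, cup, oil from where it was at the start of the episode below 0.015 m and angle between each of cup, oil's own z axis and vertical below 0.1 rad); the robot touches nothing.
It fails at once if the square key is pressed (2.5 mm or more) (value of joint square_key above 0.0025 m).
It fails at once if the bar key is pressed before the rocker is on (value of joint bar_key above 0.0025 m and value of joint rocker below 0 rad).
It fails at once if the round button is pressed before the rocker is on and the bar key down (value of joint round_button above 0.0025 m and (value of joint rocker below 0 rad or value of joint bar_key below 0.003 m)).
It fails at once if a tube is moved or lifted more than 15 mm (distance of any of tube_a, tube_b from where it was at the start of the episode above 0.015 m).
It fails at once if the cup or the bottle is moved or lifted more than 15 mm (distance of any of cup, oil from where it was at the start of the episode above 0.015 m).
It also fails if it takes over 42 s, if anything falls off the work surface, if the arm or the gripper's body presses on something with over 40 N, if the wrist force passes 120 N, or if a joint passes its speed limit or range.

## Working session

There is one attempt and no reset: what is moved stays moved. The work goes in short steps, Python scripts to look and compute and a tool call to move; the robot and the scene stay as the last step left them, time stands still between calls to the robot, and variables do not carry over. Pictures are saved under pics/ and viewed, and the job is handed in when it is done.

Besides the shell and the picture viewer there is one more tool, called as name([rows], argument=value, ...), one row to a line, values as JSON. carry_out: Moves the arm, as the interface text tells. Its arguments: {"type":"object","properties":{"deltas":{"type":"array","items":{"type":"array"}},"grip_force":{"type":"number"}},"required":["deltas"]}

```bash
mkdir -p pics; cat > h.py <<'E'
import numpy as np,cv2
from cell import manip,vision,workorder
def snap(n,f):
    c=vision.calibration(n);p,d=vision.camera(n)
    cv2.imwrite(f'pics/{f}.png',p[:,:,::-1]);np.savez(f'pics/{f}.npz',p=p,d=d,**{k:np.array(v) for k,v in c.items()});return c,p,d
def R(o):
    from scipy.spatial.transform import Rotation as Q
    o=np.array(o,float)
    return o if o.shape==(3,3) else (Q.from_euler('xyz',o).as_matrix() if o.size==3 else Q.from_quat(o).as_matrix())
def cloud(f):
    z=np.load(f'pics/{f}.npz');d=z['d'];K=z['mtx'];v,u=np.mgrid[:d.shape[0],:d.shape[1]]
    P=np.stack([(u-K[0,2])/K[0,0]*d,(v-K[1,2])/K[1,1]*d,d],-1)
    return P@R(z['orientation']).T+z['eye'],z['p'],d
E
python3 - <<'E'
from h import *
for n in ['scene','wrist']:
    c,p,d=snap(n,n+'1');print(c)
print(manip.read_state())
E
```

```text
{'mtx': array([[517.62603731,   0.        , 275.2175419 ],
       [  0.        , 517.62603731, 206.57811107],
       [  0.        ,   0.        ,   1.        ]]), 'eye': array([116.81789479, 689.51184165, 604.22093146]), 'orientation': array([-2.18234074,  0.00936399, -2.50673007])}
{'mtx': array([[365.1438349 ,   0.        , 275.69182961],
       [  0.        , 365.1438349 , 209.40908199],
       [  0.        ,   0.        ,   1.        ]]), 'eye': array([550.72081272,  70.7839904 , 385.60463082]), 'orientation': array([2.89225380e+00, 1.92847346e-04, 1.02474595e-04])}
{'clock': 0.1, 'joints': array([-6.65851974e-02,  3.00393154e-01,  1.52150834e+00,  8.29211193e-06,
        1.32070474e+00, -6.65772080e-02]), 'qd': array([ 1.35859873e-03, -1.97298726e-03, -3.04090961e-03,  1.07632430e-03,
        1.99808913e-04, -8.40007501e-05]), 'effort': array([ 1.84928511e-03, -5.32644153e+01, -3.53284299e+01,  7.10431044e-02,
        2.34944851e-02, -7.30603051e-05]), 'eef_pos': array([5.49789785e+02, 2.12279546e-02, 2.26959847e+02]), 'eef_rot': array([-3.14058185e+00, -7.54460175e-05,  1.57078624e+00]), 'wrist_force': array([-0.02917014, -0.44207714, -0.49401216]), 'moment': array([-0.02863464,  0.01669007,  0.03036294]), 'finger_gap': 93.66912949237428}
```

View pics/scene1.png

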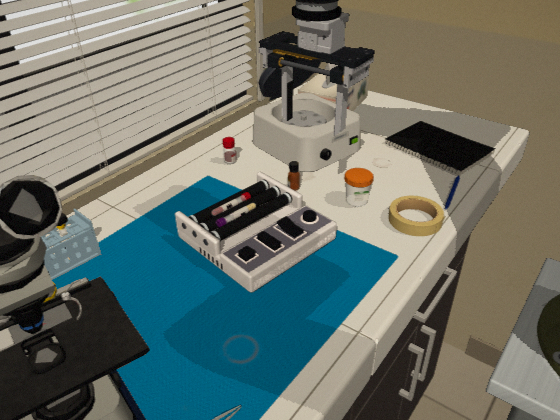

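View pics/wrist1.png

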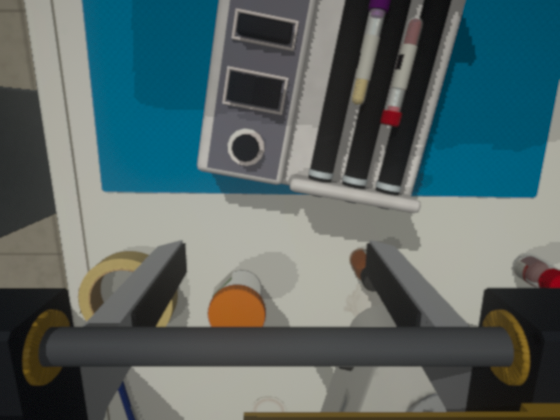

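```bash
python3 - <<'E'
from h import *
for f in ['scene1','wrist1']:
    P,p,d=cloud(f)
    g=p.max(2).astype(int); 
    m=(P[...,2]>49)&(P[...,2]<66)&(g<70)&(d>0)
    n,l,s,c=cv2.connectedComponentsWithStats(m.astype(np.uint8))
    print(f)
    for i in range(1,n):
        if s[i,4]>60:
            q=P[l==i]; r=cv2.minAreaRect(q[:,:2].astype(np.float32))
            print(s[i],np.round(c[i]),np.round(np.median(q,0)),np.round(q.min(0)),np.round(q.max(0)),np.round(r[0],1),np.round(r[1],1),round(r[2],1))
p=cv2.imread('pics/wrist1.png')[0:210,180:480];cv2.imwrite('pics/w1z.png',cv2.resize(p,None,fx=2.6,fy=2.6,interpolation=cv2.INTER_CUBIC))
p=cv2.imread('pics/scene1.png')[170:300,170:350];cv2.imwrite('pics/s1z.png',cv2.resize(p,None,fx=4,fy=4,interpolation=cv2.INTER_CUBIC))
E
```

```text
scene1
[289 161   9   9  71] [293. 165.] [641. -76.  59.] [633. -88.  50.] [652. -69.  62.] [643.1 -78.7] [16.7 18. ] 35.4
[ 193  181   96   59 1876] [242. 209.] [624. 108.  58.] [580.  12.  49.] [689. 190.  66.] [634.7 100. ] [167.9  84.4] 79.6
[303 210  14  11 119] [309. 215.] [520.  49.  56.] [509.  33.  49.] [532.  58.  58.] [520.3  45.9] [23.7 23.8] 61.3
[277 216  27  21 279] [290. 227.] [530.  96.  54.] [506.  79.  49.] [553. 111.  61.] [528.4  94.9] [25.8 46. ] 80.8
[258 231  23  18 206] [269. 239.] [537. 146.  55.] [516. 132.  49.] [563. 155.  59.] [539.4 143.6] [17.6 46.6] 79.4
[238 246  17  14 150] [246. 252.] [547. 195.  56.] [536. 182.  49.] [559. 205.  58.] [548.2 193.1] [22.2 21.2] 75.2
[108 372  23  48 167] [120. 391.] [513. 487.  59.] [470. 480.  49.] [535. 509.  66.] [501.6 493. ] [10.1 70.2] 69.3
wrist1
[ 311    0   64  173 4225] [341.  83.] [605.  99.  61.] [583.  22.  51.] [629. 163.  66.] [605.6  93.5] [142.3  22. ] 79.2
[ 345    0   66  179 4144] [378.  88.] [637.  93.  61.] [614.  17.  52.] [660. 162.  66.] [636.7  90.8] [148.2  24.4] 79.4
[ 379    0   73  186 4214] [415.  91.] [669.  91.  61.] [645.  10.  51.] [693. 163.  65.] [668.3  88.1] [154.7  21.9] 79.7
[ 236   13   57   32 1218] [264.  29.] [541. 141.  58.] [518. 130.  49.] [564. 153.  61.] [541.1 141.5] [16.1 45.9] 79.5
[ 227   71   56   38 1533] [254.  90.] [532.  93.  56.] [508.  78.  52.] [556. 108.  64.] [531.9  92.9] [24.2 45.4] 79.5
[233 135  26  26 528] [245. 148.] [524.  44.  59.] [513.  33.  56.] [535.  55.  61.] [523.8  44. ] [22.2 22. ] 0.9
[360 270  15  21 135] [366. 281.] [637. -83.  63.] [634. -92.  50.] [645. -76.  64.] [638.7 -84.9] [ 6.8 17.6] 28.3
```

View pics/w1z.png

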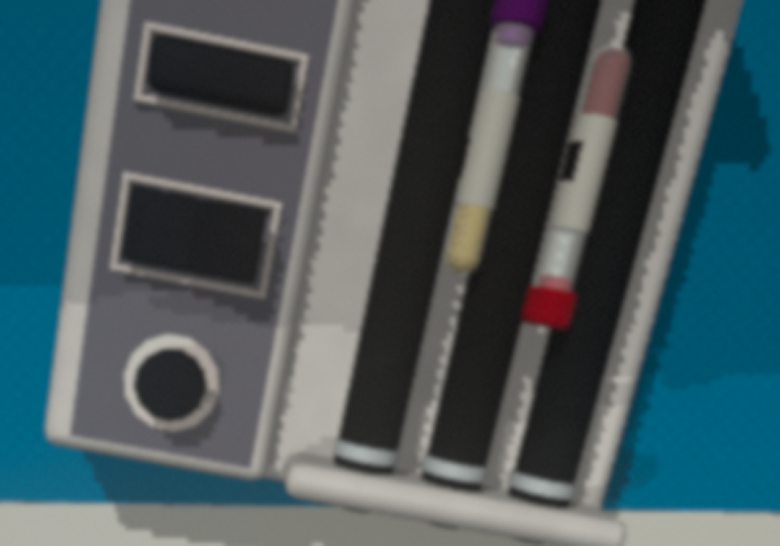

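View pics/s1z.png

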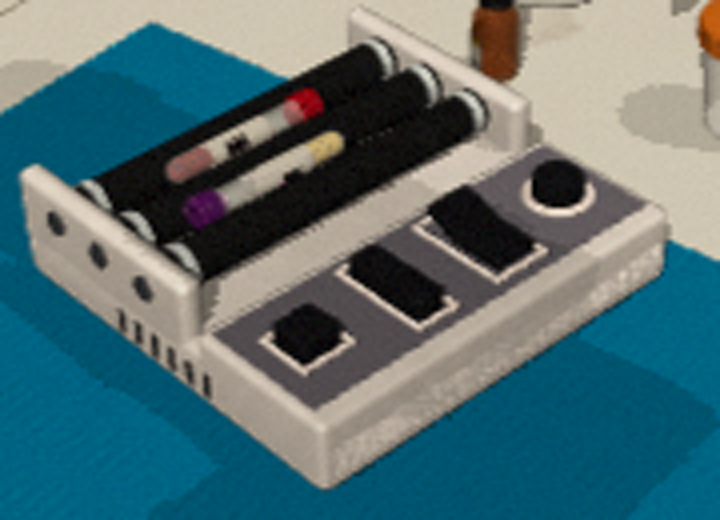

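carry_out([
  [[0, 0, 0], 5.25, 0],
  [[0, 0, 0], 5.25, 0],
  [[2.2, -0.5, 0], 0, 0],
  [[2.2, -0.5, 0], 0, 0],
  [[2.2, -0.5, 0], 0, 0],
  [[2.2, -0.5, 0], 0, 0],
  [[0, 0, 2.5], 0, 0],
  [[0, 0, 2.5], 0, 0],
  [[0, 0, 2.5], 0, 0],
  [[0, 0, 2.5], 0, 0],
  [[0, 0, 2], 0, 0],
  [[0, 0, 0], 0, 0],
  [[0, 0, 0], 0, 0],
  [[0, 0, 0], 0, 0],
])

```text
clock: 1.27
eef_pos: [546.9, 90.2, 108.7]
eef_rot: [3.14, -0.0, 1.388]
wrist_force: [-0.6, -0.1, -0.0]
finger_gap: 4.4
```

```bash
python3 - <<'E'
from h import *
s=manip.read_state();print({k:np.round(s[k],3) for k in ['clock','eef_pos','eef_rot','wrist_force','finger_gap']})
c,p,d=snap('side','side2');snap('wrist','wrist2')
cv2.imwrite('pics/w2.png',p[:,:,::-1])
E
```

```text
{'clock': np.float64(1.267), 'eef_pos': array([546.928,  90.219, 108.687]), 'eef_rot': array([ 3.14 , -0.   ,  1.388]), 'wrist_force': array([-0.586, -0.119, -0.035]), 'finger_gap': np.float64(4.368)}
```

View pics/side2.png

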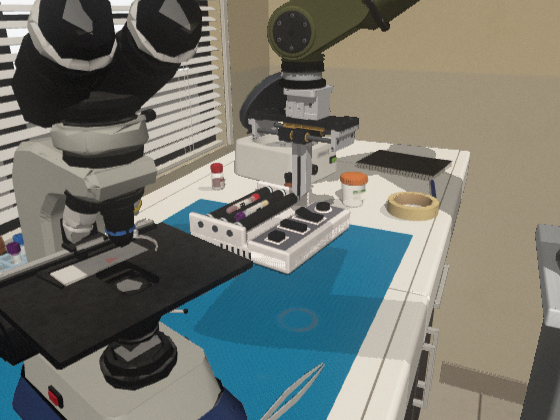

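View pics/wrist2.png

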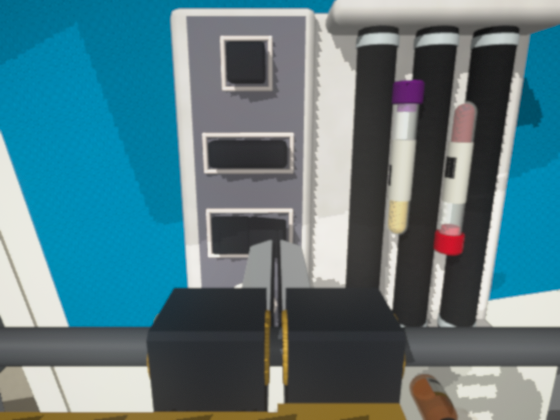

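The side view shows the closed fingertips above the deck by the rocker (about 303,200). In the wrist view the fingers (275,250) are over the rocker's far half, with the bar key at (248,153) and the square key at (246,62). Next I re-measure from this pose.

```bash
python3 - <<'E'
from h import *
for f in ['wrist2']:
    P,p,d=cloud(f)
    g=p.max(2).astype(int)
    m=(P[...,2]>49)&(P[...,2]<66)&(g<70)&(d>0)
    n,l,s,c=cv2.connectedComponentsWithStats(m.astype(np.uint8))
    for i in range(1,n):
        if s[i,4]>150:
            q=P[l==i]; r=cv2.minAreaRect(q[:,:2].astype(np.float32))
            print(s[i],np.round(np.median(q,0)),np.round(r[0],1),np.round(r[1],1),round(r[2],1))
E
```

```text
[473  25  47  13 297] [682. 182.  60.] [687.8 181.5] [ 3.9 25. ] 81.2
[358  26  41  10 240] [621. 193.  61.] [623.  193.1] [ 3.3 20.5] 79.5
[416  26  43  11 264] [651. 188.  61.] [654.  187.7] [ 3.7 20.8] 80.9
[ 226   42   39   42 1563] [550. 190.  58.] [550.2 190.6] [20.3 20.2] 79.5
[ 346   45   51  243 8381] [609. 126.  61.] [608.7 115.7] [142.7  20. ] 79.6
[ 392   45   65  282 8826] [639. 107.  61.] [637.7  98.5] [166.2  20.6] 79.6
[ 440   45   76  282 8868] [671. 107.  61.] [668.4  92.9] [166.2  20.8] 79.3
[ 209  140   78   28 2119] [542. 143.  58.] [541.4 142.3] [15.4 44.5] 79.5
[ 212  216   74   42 2192] [528.  96.  56.] [532.   93.3] [24.1 44.4] 79.6
```

carry_out([
  [[0, 0, 1.0], 0, 0],
  [[0, 0, 1.0], 0, 0],
  [[0, 0, 0.3], 0, 0],
  [[0, 0, 0.2], 0, 0],
  [[0, 0, 0.2], 0, 0],
  [[0, 0, 0.2], 0, 0],
  [[0, 0, 0.2], 0, 0],
  [[0, 0, 0.2], 0, 0],
  [[0, 0, 0], 0, 0],
  [[0, 0, 0], 0, 0],
])

```text
clock: 2.2
eef_pos: [546.9, 90.2, 75.6]
eef_rot: [3.14, -0.0, 1.388]
wrist_force: [-1.9, -1.0, 12.3]
finger_gap: 0.6
```

Tips are at 53.6 mm with 12 N, so the rocker should be at its stop. I'll lift and check.

carry_out([
  [[0, 0, 0.1], 0, 0],
  [[0, 0, 0], 0, 0],
  [[0, 0, -0.5], 0, 0],
  [[0, 0, -2.0], 0, 0],
  [[0, 0, -2.0], 0, 0],
  [[0, 0, 0], 0, 0],
  [[0, 0, 0], 0, 0],
])

```text
clock: 2.78
eef_pos: [546.6, 90.3, 118.9]
eef_rot: [3.14, -0.0, 1.388]
wrist_force: [0.4, 0.9, -0.9]
finger_gap: 0.3
```

```bash
cat > meas.py <<'E'
from h import *
import sys
f=sys.argv[1]; snap('wrist',f+'w'); snap('scene',f+'s')
mx=np.array([.983,-.182]);my=np.array([.182,.983])
C={'round':(522,44.5),'rocker':(531,93.7),'bar':(540.5,142.6),'square':(549.7,191.5)}
for v in 'ws':
    P,p,d=cloud(f+v);k=(p.max(2)<75)&(d>0)&(P[...,2]>40)&(P[...,2]<75)
    for n,c in C.items():
        a=(P[...,:2]-c)@mx;b=(P[...,:2]-c)@my
        o=[]
        for t in (-18,-12,-6,0,6,12,18):
            m=k&(abs(a-t)<3)&(abs(b)<6); o.append((t,round(float(np.median(P[m][:,2])),1) if m.sum()>3 else None))
        print(v,n,o)
s=manip.read_state();print(np.round(s['eef_pos'],1),np.round(s['wrist_force'],1),s['clock'])
p=cv2.imread(f'pics/{f}s.png')[150:300,170:370];cv2.imwrite(f'pics/{f}z.png',cv2.resize(p,None,fx=4,fy=4,interpolation=cv2.INTER_CUBIC))
E
python3 meas.py a3
```

```text
w round [(-18, None), (-12, None), (-6, None), (0, None), (6, None), (12, None), (18, None)]
w rocker [(-18, 62.1), (-12, 60.2), (-6, 57.8), (0, 55.7), (6, 54.9), (12, 55.0), (18, 55.1)]
w bar [(-18, 58.1), (-12, 58.3), (-6, 58.2), (0, 58.1), (6, 58.1), (12, 58.0), (18, 58.2)]
w square [(-18, None), (-12, 57.8), (-6, 58.4), (0, 58.6), (6, 58.4), (12, 57.7), (18, None)]
s round [(-18, None), (-12, 52.9), (-6, 56.6), (0, 56.6), (6, 56.8), (12, None), (18, None)]
s rocker [(-18, 60.0), (-12, 57.4), (-6, 54.9), (0, 53.6), (6, 53.0), (12, 52.9), (18, 53.5)]
s bar [(-18, 55.4), (-12, 56.1), (-6, 56.3), (0, 55.8), (6, 56.1), (12, 56.2), (18, 56.0)]
s square [(-18, None), (-12, 53.0), (-6, 56.7), (0, 56.1), (6, 56.3), (12, None), (18, None)]
[545.9  90.2 117.5] [ 0.1  0.  -0.2] 2.8833
```

View pics/a3z.png

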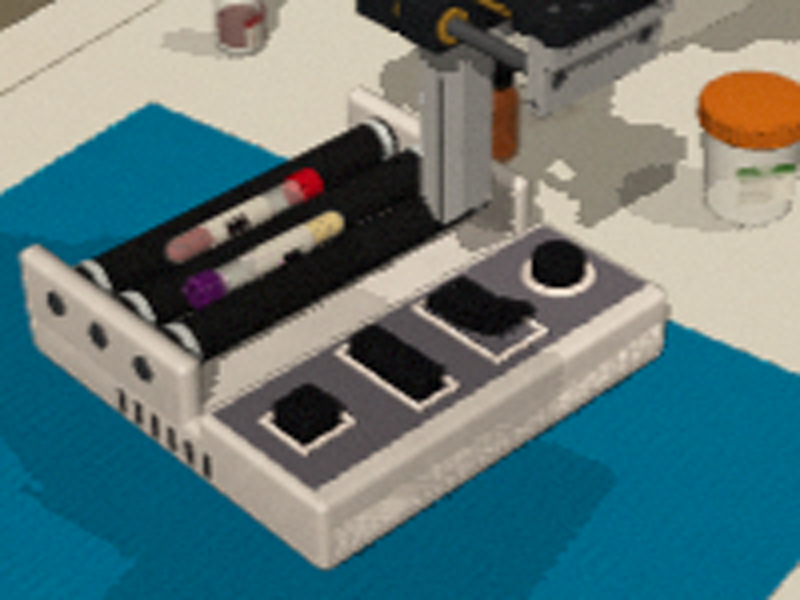

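Rocker is on: far half level at about 53–55 mm, near half raised to about 60–62 mm. Now the bar key.

carry_out([
  [[2.5, -0.8, 0], 0, 0],
  [[2.5, -0.7, 0], 0, 0],
  [[0, 0, 1.5], 0, 0],
  [[0, 0, 1.5], 0, 0],
  [[0, 0, 0.5], 0, 0],
  [[0, 0, 0.2], 0, 0],
  [[0, 0, 0.2], 0, 0],
  [[0, 0, 0.2], 0, 0],
  [[0, 0, 0.2], 0, 0],
  [[0, 0, 0.2], 0, 0],
  [[0, 0, 0.1], 0, 0],
  [[0, 0, 0], 0, 0],
  [[0, 0, 0], 0, 0],
])

```text
clock: 3.97
eef_pos: [540.9, 141.9, 73.2]
eef_rot: [3.141, -0.0, 1.387]
wrist_force: [-3.1, -2.5, 8.2]
finger_gap: 0.7
```

carry_out([
  [[0, 0, 0.1], 0, 0],
  [[0, 0, 0], 0, 0],
  [[0, 0, 0], 0, 0],
  [[0, 0, -0.5], 0, 0],
  [[0, 0, -2.0], 0, 0],
  [[0, 0, -2.0], 0, 0],
  [[0, 0, 0], 0, 0],
  [[0, 0, 0], 0, 0],
])

```text
clock: 4.63
eef_pos: [541.2, 142.1, 117.2]
eef_rot: [3.139, -0.001, 1.387]
wrist_force: [0.4, -0.6, -0.3]
finger_gap: 0.2
```

```bash
python3 meas.py a4
```

```text
w round [(-18, None), (-12, None), (-6, None), (0, 58.5), (6, 58.3), (12, None), (18, None)]
w rocker [(-18, None), (-12, None), (-6, None), (0, 54.9), (6, None), (12, None), (18, None)]
w bar [(-18, 52.4), (-12, 52.4), (-6, 52.4), (0, 52.5), (6, 52.4), (12, 52.4), (18, 52.4)]
w square [(-18, None), (-12, 57.4), (-6, 58.4), (0, 58.4), (6, 58.5), (12, 57.6), (18, None)]
s round [(-18, None), (-12, 53.6), (-6, 56.2), (0, 56.5), (6, 56.3), (12, None), (18, 45.1)]
s rocker [(-18, 59.7), (-12, 56.8), (-6, 55.2), (0, 53.5), (6, 53.0), (12, 52.8), (18, 53.3)]
s bar [(-18, 50.5), (-12, 49.7), (-6, 50.0), (0, 50.3), (6, 50.6), (12, 50.3), (18, 50.2)]
s square [(-18, None), (-12, 51.9), (-6, 56.8), (0, 56.7), (6, 56.2), (12, None), (18, None)]
[540.4 142.  115.6] [ 0.5  0.2 -0.2] 4.7333
```

View pics/a4z.png

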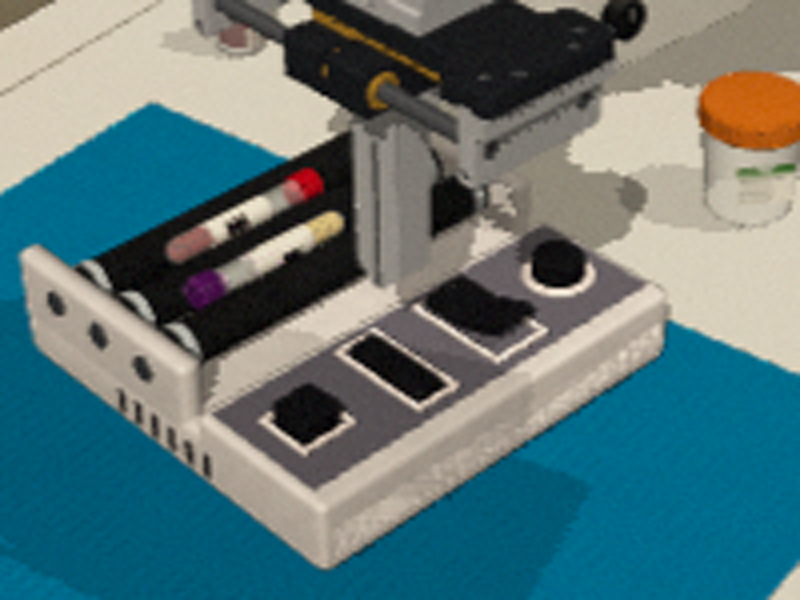

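Bar key dropped 6 mm (about 50–52 mm); the rocker is still on. Now the round button.

carry_out([
  [[-2.5, 0, 0], 0, 0],
  [[-2.5, 0, 0], 0, 0],
  [[-2.5, 0, 0], 0, 0],
  [[-2.4, 0, 0], 0, 0],
  [[0, 0, 0], 0, 0],
  [[0, 0, 1.5], 0, 0],
  [[0, 0, 1.5], 0, 0],
  [[0, 0, 0.4], 0, 0],
  [[0, 0, 0.2], 0, 0],
  [[0, 0, 0.2], 0, 0],
  [[0, 0, 0.2], 0, 0],
  [[0, 0, 0.2], 0, 0],
  [[0, 0, 0.2], 0, 0],
  [[0, 0, 0], 0, 0],
  [[0, 0, 0], 0, 0],
])

```text
clock: 5.98
eef_pos: [522.9, 45.0, 73.2]
eef_rot: [3.141, -0.0, 1.388]
wrist_force: [-3.7, 1.7, 8.9]
finger_gap: 0.4
```

carry_out([
  [[0, 0, 0.1], 0, 0],
  [[0, 0, 0], 0, 0],
  [[0, 0, 0], 0, 0],
])

```text
clock: 6.23
eef_pos: [523.0, 45.0, 72.9]
eef_rot: [3.141, -0.0, 1.388]
wrist_force: [-8.7, 1.4, 18.0]
finger_gap: 0.5
```

carry_out([
  [[0, 0, -0.5], 0, 0],
  [[0, 0, -2.0], 0, 0],
  [[0, 0, -3.0], 0, 0],
  [[0, 0, -3.0], 0, 0],
  [[0, 0, 0], 0, 0],
  [[0, 0, 0], 0, 0],
  [[0, 0, 0], 0, 0],
])

```text
clock: 6.82
eef_pos: [522.5, 44.7, 155.8]
eef_rot: [-3.141, 0.0, 1.388]
wrist_force: [0.1, 0.1, -1.5]
finger_gap: 0.6
```

```bash
python3 meas.py a5
```

```text
w round [(-18, None), (-12, 58.6), (-6, 58.4), (0, 58.4), (6, 58.6), (12, 58.4), (18, None)]
w rocker [(-18, 62.1), (-12, 60.1), (-6, 57.8), (0, 55.6), (6, 55.0), (12, 55.0), (18, 55.2)]
w bar [(-18, 52.4), (-12, 52.4), (-6, 52.5), (0, 52.4), (6, 52.4), (12, 52.5), (18, 52.5)]
w square [(-18, None), (-12, None), (-6, None), (0, None), (6, None), (12, 46.3), (18, None)]
s round [(-18, None), (-12, 53.9), (-6, 56.0), (0, 56.4), (6, 56.5), (12, None), (18, None)]
s rocker [(-18, 60.1), (-12, 56.9), (-6, 54.3), (0, 53.0), (6, 52.7), (12, 53.2), (18, 53.2)]
s bar [(-18, 50.2), (-12, 50.7), (-6, 50.5), (0, 50.2), (6, 50.3), (12, 50.1), (18, 49.5)]
s square [(-18, None), (-12, 52.4), (-6, 56.3), (0, 56.2), (6, 56.6), (12, None), (18, None)]
[522.2  44.7 155.2] [-0.1  1.  -0.2] 6.9167
```

View pics/a5z.png

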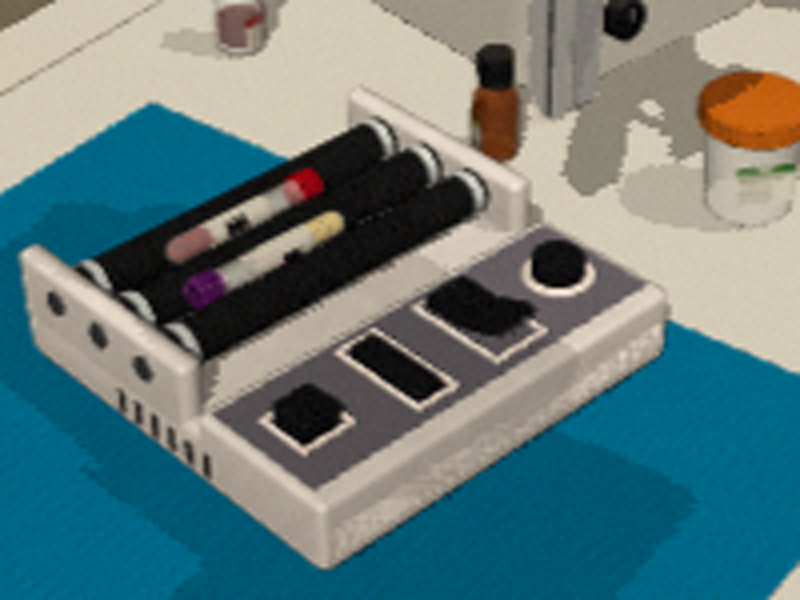

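```bash
python3 -c "
from cell import workorder
print(workorder.sign_off())"
```

```text
the job is handed in; nothing more can be done
None
```

I pressed the three controls in the required order with the closed fingertips, then handed the job in at about 7 s on the robot's clock. The sign-off reports no verdict.

**During the presses:**
- **Rocker:** the tips reached 53.6 mm above the worktop at 12 N, against 53.5 mm expected for on.
- **Bar key:** the tips reached 51.2 mm at 8 N, and I pushed slightly further before lifting.
- **Round button:** the tips reached 50.9 mm at 18 N, which is fully down, and I then let it go.

**Last checks, from the camera depth:**

| Item | Reading |
|---|---|
| Rocker | On: far half level at about 53–55 mm, near half raised to about 60–62 mm |
| Bar key | Down about 6 mm, at about 50–52 mm |
| Round button | Back up, at about 56.5–58.5 mm |
| Square key | Up, at about 56.3 mm, and never touched |
| Tubes, cup and bottle | Appear unmoved and upright in the picture; I did not measure their positions |
| Gripper | Clear of everything, wrist force about 1 N |

The wrist camera reads about 2 mm higher than the scene camera throughout, which fits the stated calibration error. In the last wrist picture the square key was out of view, so its final height comes from the scene camera alone. No check failed.

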